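# Open a rising-stem valve to its stop and ease it back

## Robot

A 6-joint arm with a two-finger parallel gripper is mounted at the origin on the work surface. World frame = base frame: x ahead of the robot, y to its left, z up, the work surface at z = 0. Lengths are in m, angles in rad, forces in N, time in s.
With the tool pointing down it reaches from about 0.25 to 0.725 m from the base axis. Payload 9.7 kg.
Tool frame: the origin (TCP) lies midway between the tips of the shut fingers; the grasp point (between the pads) lies 19 mm behind it (ctrl.grasp_offset is the distance from the TCP to the grasp point, in m); y points along the fingers, z is the direction in which the jaws open and shut, and the axes are right-handed (so a half turn about y gives the same grasp; the last joint's range is limited). The gripper opens to 85 mm and grips with 20 to 120 N. Pads are 22 mm wide; open, the fingers measure 114 mm over their backs; the gripper's body (76 mm by 85 mm) begins 54 mm behind the grasp point. The pads swing forward as they close: fully open they stand 13 mm farther back than shut.
Start: joints at [1.228, 0.087, 0.176, 1.66, 0, 1.571], TCP at [0.185, 0.518, 0.231] pointing down, gripper open.
Joint ranges: [-3.13, 3.13], [-0.85, 1.81], [-1.15, 1.24], [-2.2, 2.28], [-1.44, 1.52], [-3.14, 3.14]. Speed limits (rad/s): [2.22, 2.22, 2.57, 3.14, 3.14, 3.14].

## Interface

Orientations are given as a rotation vector (axis times angle).
In Python, from cell import ctrl gives the robot as it stands. Calls block until the motion is done:
- ctrl.move_to(position, orientation): joint-space move of the TCP to a pose.
- ctrl.move_linear(position, rate=0.15, frame=None, stop_force=None): straight line of the TCP; frame=None keeps the orientation; rate is the mean speed in m/s. With stop_force (N) it stops when the force on the tool has changed by that much, and returns True; else False.
- ctrl.move_j(angles): joint-space move.
- ctrl.move_gripper(opening, strength=None): finger opening in m; strength is the grip in N (None keeps the last); returns when the fingers have stopped.
- ctrl.wait(seconds).
- ctrl.ik(position, orientation): joint angles nearest the present ones, or None.
- ctrl.read_state(): the state.
- ctrl.camera(name): name is "scene" or "top" or "wrist"; returns a dict with "pixels" (420x560x3 uint8, red, green, blue), "fx", "fy", "cx", "cy" (pixels), "R" (3x3) and "t" (3): a world point X has camera coordinates R X + t. Camera axes: x right, y down, z forward; pixel columns grow to the right and rows downward; lengths in m; the calibration is good to about 2 mm. A picture is of the moment at which its call begins. There is no depth.
A pose or a line that the arm cannot do raises ctrl.PlanningError and nothing moves.
- ctrl.job_done(): hands the job in, once; it reports no verdict.
The state is a dict: "time_s": time; "joints": joint angles; "joint_velocities": joint speeds; "effort": joint torques, N m; "tcp_pos": TCP position; "eef_rot": TCP orientation; "contact_force": force on the tool from outside, world axes, zero at the start; "moment": the same for the moment, N m; "finger_gap": finger opening in m.
Only numpy, scipy, OpenCV 4.12 (cv2) and the standard library are available. Lean on these libraries where they do the work, as an engineer would, in place of code of your own. Each camera call takes 0.05 s, during which the arm holds its last target. There are 200 camera calls.

## Task

On the parts-store test bench, open the valve with the red handwheel (turn it anticlockwise seen from above) until its stem has risen all the way and comes up snug against its inner stop: nip it up there by hand for a moment, firmly enough to be sure but without forcing it. Let your hand rise with the wheel so that you never push or pull hard along the stem. Then ease the wheel back a quarter turn so that it cannot jam, let go, and leave the blue valve and everything else on the bench where they are.

Things in the scene. Friction and masses are not known exactly. Their poses are not given: they have to be found in the camera images.
- red_valve: Green globe valve with the red handwheel, bolted down on a 150 x 90 mm foot plate. Origin: centre of the plate's underside on the bench, under the stem; x along the pipe (flanges 68 mm across, out to 64 mm each way), z up along the stem. Neck 52 mm across up to 86 mm high, 36 mm up to 102 mm, collar and brass gland 30 mm up to about 118 mm, then only the 10 mm stem up to the wheel.
- red_wheel_mid (a point): Centre of the red handwheel, half-way up its rim: a plain round wheel 62 mm in diameter and 18 mm thick, lying level on the upright stem, a white dot on its x axis. It may be grasped across the rim at any yaw. Its centre is 145 to 170 mm above the bench. How far the stem is out at the start, and how high the stop is, differ each time: it starts 2 to 3.5 rad short of the stop, which has to be felt.
- red_stem_top (a point): Top of the brass nut on the end of the red valve's stem, on the axis, 20 mm above the wheel's centre; turns with the stem (with the wheel unstrained, its x axis matches the wheel's; its yaw does not tell the opening); z up. Anticlockwise seen from above (+z) opens: wheel and stem rise 4.0 mm per radian (25 mm per turn), clockwise lowers them as much. A quarter turn is 6.3 mm.
- red_gland: Brass gland follower, 20 mm across, round the red valve's stem; origin at the centre of its top; the stem draws it up by 0.2 mm per radian of opening (by this the opening is judged). How the valve feels: the wheel runs freely at about 0.15 N m either way and stays where it is left. On the upper stop the torque climbs: nip it up with 0.5 to 0.6 N m (under 0.3 is not snug, over 1.0 forces it).
- red_collar (a point): Centre of the top of the 30 mm steel packing collar under the gland follower, on the stem axis, z up, 104 to 112 mm above the bench (differs each time, does not move); the follower's top lies 6 mm above it with the valve shut.
- red_wheel: The same red wheel, origin at its centre, z up. It sits on its stem through springs: it gives 0.4 rad per N m in twist, springing back when released, and 0.25 mm per N along the stem. Pushing or pulling along the stem with more than 12 N (3 mm) is too much.
- blue_wheel: Blue handwheel of the neighbouring valve (same size and form); leave it alone. Origin at the wheel's centre, half-way up its rim. The two valves may stand in either place.
- wrench: Steel-handled wrench 180 mm long lying on the bench, origin under its middle, x along it; leave it.
- hammer: Hammer 260 mm long lying on the bench, origin under its middle, x along it; leave it.
- grease_tin: Yellow-labelled tin, 80 mm across, 90 mm high, origin under its centre; leave it.
- flange_ring: Flat steel ring 90 mm across, 14 mm high, origin under its centre; leave it.
- bush: Brass bush 40 mm across, 35 mm high, origin under its centre; leave it.
- jar: Jar with a black cap, 60 mm across, 80 mm high, origin under its centre; leave it.
There are look-alikes about, which are no part of the job. What is shaped like the red_valve but pink, purple or turquoise is not meant.

How it is judged:
By the outcome, as a careful person would: the job done as asked, in the order asked, and still so for the second after the job is handed in, with the robot touching nothing.
It also fails if it takes over 59 s, if anything falls off the work surface, if the arm or the gripper's body presses on something with over 40 N, if the wrist force passes 120 N, or if a joint passes its speed limit or range.

## Working session

There is one attempt and no reset: what is moved stays moved. The work goes in short steps, each a Python script; the robot and the scene stay as the last script left them, time stands still between calls to the robot, and variables do not carry over. Pictures are saved under pics/ and viewed, about 8 in all and at most 12, crops included, and the job is handed in when it is done.

```bash
ls; mkdir -p pics; python3 - <<'E'
from cell import ctrl
import cv2,numpy as np
a=[]
for n in("scene","top"):
    c=ctrl.camera(n); np.save(f"pics/{n}.npy",c,allow_pickle=True)
    cv2.imwrite(f"pics/{n}0.png",c["pixels"][:,:,::-1]); print(n,c["fx"],c["cx"],c["cy"],c["R"],c["t"])
s=ctrl.read_state();print(s, ctrl.grasp_offset)
E
```

```text
pics
scene 412.7909473632956 286.17371192679065 204.99338947516614 [[-0.78051565  0.62513302  0.00200756]
 [ 0.51422417  0.64385891 -0.56658556]
 [-0.35548393 -0.44119656 -0.82400047]] [ 0.44065875 -0.19075502  1.31080192]
top 494.32335042031445 288.22428569515114 213.76369784743767 [[ 4.79535244e-03 -9.99988485e-01 -1.84520306e-04]
 [-9.80607592e-01 -4.66626043e-03 -1.95925948e-01]
 [ 1.95922831e-01  1.12047599e-03 -9.80618677e-01]] [-0.04873195  0.54139273  1.23414057]
{'time_s': 0.1, 'joints': array([1.22802122e+00, 8.73791064e-02, 1.75241204e-01, 1.65980451e+00,
       1.39232121e-05, 1.57082812e+00]), 'joint_velocities': array([-0.00222762, -0.00088106,  0.00188211, -0.00121604,  0.00012746,
        0.00150497]), 'effort': array([ 1.30290802e-03, -5.21559513e+01,  4.65654731e+01,  1.58832909e-02,
        1.09739631e-04, -8.64362875e-06]), 'tcp_pos': array([0.18478527, 0.51781731, 0.23068253]), 'eef_rot': array([-1.55513505,  0.26920808, -0.26887814]), 'contact_force': array([-0.3641966 , -0.5801743 ,  0.45065194]), 'moment': array([-0.04848183,  0.01228599, -0.01354235]), 'finger_gap': 0.08540676655023552} 0.0187
```

View pics/scene0.png

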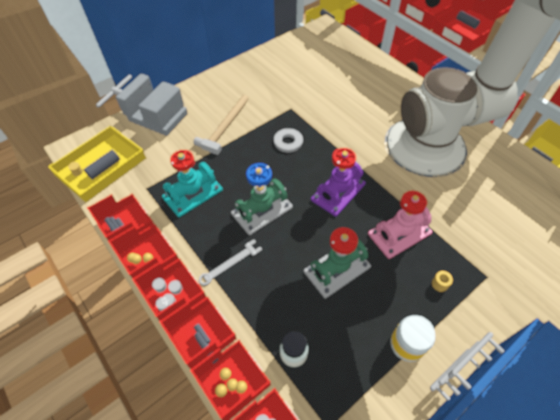

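View pics/top0.png

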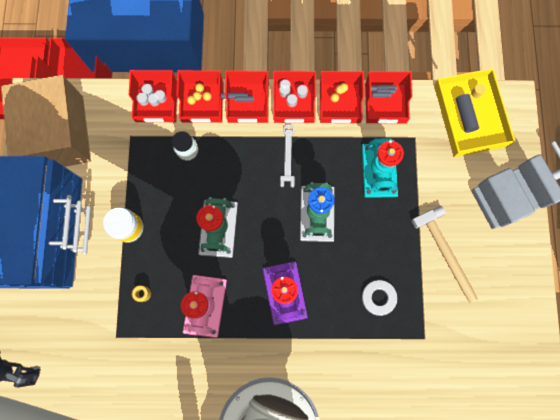

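The red-handwheel valve on the green body is at top px (209,217) and scene px (344,241). Pink, purple and turquoise ones are decoys, and the blue valve is at top px (320,200). Next I triangulate it and look from the wrist.

```bash
cat > h.py <<'E'
from cell import ctrl
import cv2,numpy as np
from scipy.spatial.transform import Rotation as Ro
def blob(c,near=None,rad=None):
    hsv=cv2.cvtColor(c["pixels"],cv2.COLOR_RGB2HSV)
    m=(((hsv[...,0]<8)|(hsv[...,0]>172))&(hsv[...,1]>170)&(hsv[...,2]>70)).astype(np.uint8)
    n,l,st,ce=cv2.connectedComponentsWithStats(m)
    ok=[i for i in range(1,n) if st[i,4]>60]
    i=min(ok,key=lambda i:np.hypot(*(ce[i]-near)))
    hull=cv2.convexHull(cv2.findContours((l==i).astype(np.uint8),0,2)[0][0])
    return cv2.fitEllipse(hull),st[i]
def ray(c,uv):
    d=np.array([(uv[0]-c["cx"])/c["fx"],(uv[1]-c["cy"])/c["fy"],1])
    return -c["R"].T@c["t"], c["R"].T@d
def tri(rs):
    A=0;b=0
    for o,d in rs:
        d=d/np.linalg.norm(d);P=np.eye(3)-np.outer(d,d);A=A+P;b=b+P@o
    return np.linalg.solve(A,b)
def plane(c,uv,z):
    o,d=ray(c,uv);return o+d*(z-o[2])/d[2]
def rot(yaw): # y down, z (jaw) at yaw in world
    z=np.array([np.cos(yaw),np.sin(yaw),0]);y=np.array([0,0,-1.])
    return Ro.from_matrix(np.c_[np.cross(y,z),y,z]).as_rotvec()
E
python3 - <<'E'
from h import *
S=np.load("pics/scene.npy",allow_pickle=True).item();T=np.load("pics/top.npy",allow_pickle=True).item()
e,s=blob(S,(344,241));f,t=blob(T,(209,217));print(e,s,f,t)
W=tri([ray(S,e[0]),ray(T,f[0])]);print(W,plane(T,f[0],W[2])-W)
st=ctrl.read_state();M=Ro.from_rotvec(st["eef_rot"]).as_matrix();print(M)
for yaw in np.arange(-3.14,3.15,.4):
    q=ctrl.ik(list(W+[0,0,.12]),list(rot(yaw)));print(round(yaw,2),None if q is None else np.round(q,2))
E
```

```text
((343.3982238769531, 240.08387756347656), (25.101680755615234, 26.94746208190918), 102.62364196777344) [331 228  26  25 454] ((209.15892028808594, 217.6115264892578), (25.254865646362305, 26.205049514770508), 107.62480926513672) [196 205  27  26 473]
[0.51221577 0.14345903 0.1498003 ] [-1.58506009e-04  2.11688888e-04  8.32667268e-17]
[[ 9.41814880e-01 -3.98316620e-04  3.36131778e-01]
 [-3.36132014e-01 -1.07473776e-03  9.41814267e-01]
 [-1.38867616e-05 -9.99999343e-01 -1.14609098e-03]]
-3.14 [ 0.27  0.06  0.22  1.73  0.   -1.3 ]
-2.74 [ 0.27  0.06  0.22  1.73  0.   -1.7 ]
-2.34 [ 0.27  0.06  0.22  1.73  0.   -2.1 ]
-1.94 [ 0.27  0.06  0.22  1.73  0.   -2.5 ]
-1.54 [ 0.27  0.06  0.22  1.73  0.   -2.9 ]
-1.14 [0.27 0.06 0.22 1.73 0.   2.98]
-0.74 [0.27 0.06 0.22 1.73 0.   2.58]
-0.34 [0.27 0.06 0.22 1.73 0.   2.18]
0.06 [0.27 0.06 0.22 1.73 0.   1.78]
0.46 [0.27 0.06 0.22 1.73 0.   1.38]
0.86 [0.27 0.06 0.22 1.73 0.   0.98]
1.26 [0.27 0.06 0.22 1.73 0.   0.58]
1.66 [0.27 0.06 0.22 1.73 0.   0.18]
2.06 [ 0.27  0.06  0.22  1.73  0.   -0.22]
2.46 [ 0.27  0.06  0.22  1.73  0.   -0.62]
2.86 [ 0.27  0.06  0.22  1.73  0.   -1.02]
```

```bash
python3 - <<'E'
from h import *
W=np.array([.5122,.1435,.150]);C=[]
for i,yaw in enumerate((0.46,-1.1)):
    ctrl.move_to(list(W+[0,0,.10]),list(rot(yaw)))
    ctrl.wait(.2);c=ctrl.camera("wrist");np.save(f"pics/w{i}.npy",c,allow_pickle=True);C.append(c["pixels"][:,:,::-1])
    print(c["fx"],-c["R"].T@c["t"],c["R"][2]);s=ctrl.read_state();print(s["time_s"],s["tcp_pos"],s["contact_force"],s["moment"])
    uv=c["R"]@W+c["t"];print(c["fx"]*uv[:2]/uv[2]+[c["cx"],c["cy"]])
cv2.imwrite("pics/w.png",cv2.resize(np.hstack(C),None,fx=.71,fy=.71))
E
```

```text
357.8861645223097 [0.47564125 0.21636551 0.39262974] [ 0.1399438  -0.28021489 -0.94968171]
2.1583 [0.51205095 0.14408776 0.24998706] [-0.77355381  0.18409698  0.72481554] [ 0.00414414 -0.02990631 -0.01303352]
[275.47803704 210.97607081]
357.8861645223097 [0.58349734 0.18009915 0.39266225] [-0.27921839 -0.14191441 -0.94968279]
3.8 [0.51219502 0.14349666 0.24997935] [ 0.84526241  0.18862114 -0.07095401] [-0.00050117 -0.02905302 -0.02813579]
[275.71564196 209.13100615]
```

View pics/w.png

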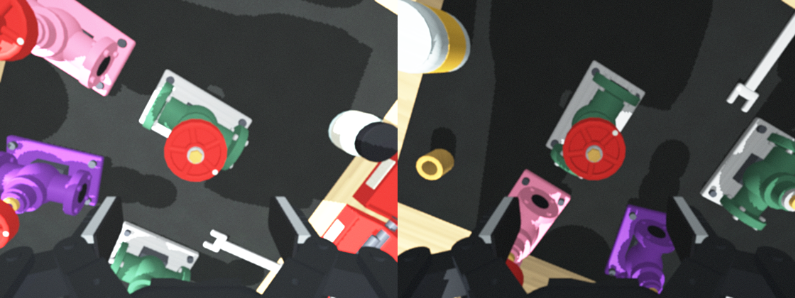

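The wrist views show the red wheel at about (275,210) full-scale in both pictures, with its nut visible and the jaws straddling it. I refine from these two views plus the nut.

```bash
python3 - <<'E'
from h import *
L=lambda n:np.load(f"pics/{n}.npy",allow_pickle=True).item()
cs={n:L(n) for n in("w0","w1","scene","top")}
near=dict(w0=(275,211),w1=(275,209),scene=(344,241),top=(209,217))
r={};g={}
for n,c in cs.items():
    e,s=blob(c,near[n]);r[n]=ray(c,e[0]);print(n,e,s)
    hsv=cv2.cvtColor(c["pixels"],cv2.COLOR_RGB2HSV)
    m=(hsv[...,0]>12)&(hsv[...,0]<32)&(hsv[...,1]>60)&(hsv[...,2]>110)
    y,x=np.nonzero(m);k=np.hypot(x-e[0][0],y-e[0][1])<.4*e[1][0];x,y=x[k],y[k]
    print(" nut",len(x),x.mean() if len(x) else 0,y.mean() if len(x) else 0)
    if len(x)>3:g[n]=ray(c,(x.mean(),y.mean()))
    if n[0]=="w": # range from size
        o,d=r[n];rng=c["fx"]*.062/e[1][1];print(" size pos",o+d*rng)
for d in(r,g):
    print({k:np.round(tri([d[a] for a in k]),4) for k in[("w0","w1"),("scene","top"),("w0","w1","scene","top")] if all(a in d for a in k)})
E
```

```text
w0 ((275.06134033203125, 211.6435089111328), (87.04927825927734, 87.81586456298828), 129.57920837402344) [ 232  168   88   87 5348]
 nut 269 275.18587360594796 220.48327137546468
 size pos [0.51166749 0.14390184 0.15325613]
w1 ((276.5378112792969, 209.62168884277344), (87.22662353515625, 87.78720092773438), 128.97705078125) [ 233  166   88   88 5394]
 nut 274 276.3868613138686 218.43795620437956
 size pos [0.51295057 0.14323349 0.15276261]
scene ((343.3982238769531, 240.08387756347656), (25.101680755615234, 26.94746208190918), 102.62364196777344) [331 228  26  25 454]
 nut 28 344.2142857142857 236.5
top ((209.15892028808594, 217.6115264892578), (25.254865646362305, 26.205049514770508), 107.62480926513672) [196 205  27  26 473]
 nut 24 208.33333333333334 216.125
{('w0', 'w1'): array([0.5121, 0.1429, 0.15  ]), ('scene', 'top'): array([0.5122, 0.1435, 0.1498]), ('w0', 'w1', 'scene', 'top'): array([0.5122, 0.1432, 0.1501])}
{('w0', 'w1'): array([0.5122, 0.143 , 0.1688]), ('scene', 'top'): array([0.5125, 0.1432, 0.1661]), ('w0', 'w1', 'scene', 'top'): array([0.5123, 0.1429, 0.167 ])}
```

```bash
cat >> h.py <<'E'
AX=np.array([.5122,.1431])
def rd(n=3):
    f=[];m=[]
    for _ in range(n):
        ctrl.wait(.02);s=ctrl.read_state();f.append(s["contact_force"]);m.append(s["moment"])
    return s,np.mean(f,0),np.mean(m,0)
E
python3 - <<'E'
from h import *
y0=-1.1;z=.121
ctrl.move_linear([*AX,.16],rate=.15);
hit=ctrl.move_linear([*AX,z],rate=.08,stop_force=6)
s,f0,m0=rd(5);print(hit,s["time_s"],s["tcp_pos"],f0,m0)
ctrl.move_gripper(.05,50)
s,f,m=rd(5);print(s["time_s"],s["finger_gap"],s["tcp_pos"],f-f0,m-m0)
np.save("base.npy",np.r_[f0,m0])
c=ctrl.camera("wrist");cv2.imwrite("pics/g.png",c["pixels"][:,:,::-1])
for i in(1,2):
    a=.1*i;ctrl.move_linear([*AX,z+.004*a],rate=.0015,frame=list(rot(y0+a)))
    s,f,m=rd();print(s["time_s"],s["tcp_pos"],f-f0,m-m0)
E
```

```text
False 5.2667 [0.51240219 0.14315501 0.12145067] [ 0.0809566  -0.06125361  0.08610783] [ 0.0087729  -0.01355536 -0.00997825]
5.6917 0.06124909086531861 [0.51247476 0.14296259 0.12135052] [ 1.07807594 -1.95524754  1.55822541] [-0.42803805 -0.21413144 -0.0023967 ]
6.075 [0.51244854 0.14297342 0.12153786] [ 2.58485153 -2.44628865  1.78815472] [-0.59450101 -0.45432189 -0.08251233]
6.4083 [0.51241223 0.14300075 0.12188206] [ 3.08712936 -3.4728398   1.86118983] [-0.64697867 -0.58049762 -0.11736562]
```

View pics/g.png

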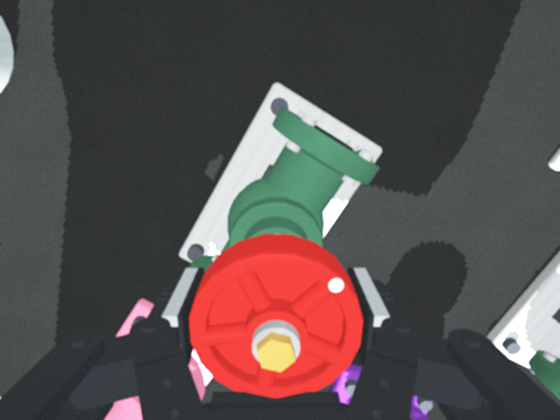

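The wheel is gripped squarely across the rim, with its dot at (336,285). Running torque is about −0.12 N·m and axial load under 2 N. Next I open it until the stop is felt.

```bash
python3 - <<'E'
from h import *
b=np.load("base.npy");y0=-1.1;a=.2;zo=.121;log=[]
while a<4.0:
    s,f,m=rd();f=f-b[:3];T=-(m[2]-b[5]);log.append((a,T,f[2]))
    if T>=.5 or abs(f[2])>7: break
    zo+=np.clip(f[2]*.00006,-.0002,.0002)
    a+= .1 if T<.22 else float(np.clip((.55-T)*.4,.015,.06))
    ctrl.move_linear([*AX,zo+.004*a],rate=.0015,frame=list(rot(y0+a)))
for l in log[::4][:-2]+log[-8:]: print(np.round(l,3))
t0=s["time_s"];s,f,m=rd(25)
print("hold",t0,s["time_s"],m[2]-b[5],f-b[:3],s["tcp_pos"],s["joints"],s["finger_gap"],"zo",zo)
R=Ro.from_rotvec(s["eef_rot"]).as_matrix();print("yaw",np.arctan2(R[1,2],R[0,2])-y0,a)
c=ctrl.camera("wrist");cv2.imwrite("pics/nip.png",c["pixels"][:,:,::-1])
E
```

```text
[0.2   0.125 1.815]
[0.6   0.086 1.269]
[1.    0.136 0.728]
[1.4   0.088 0.417]
[1.8   0.137 0.443]
[2.2   0.132 0.548]
[2.6   0.09  0.169]
[3.    0.085 0.128]
[3.1   0.084 0.091]
[3.2   0.107 0.54 ]
[3.3   0.1   0.325]
[ 3.4    0.238 -0.034]
[ 3.46   0.339 -1.213]
[ 3.52   0.469 -1.618]
[ 3.553  0.571 -1.144]
hold 18.325 18.7417 -0.5437252702369902 [ 4.74791217 -3.089202   -1.62585539] [0.51232628 0.14299121 0.13547921] [ 2.72234856e-01  2.89701018e-02 -6.96267325e-02  1.47242282e+00
 -1.10504611e-04 -6.06430873e-01] 0.061046850739762834 zo 0.12173385520992171
yaw 3.549462063883623 3.552507360912568
```

View pics/nip.png

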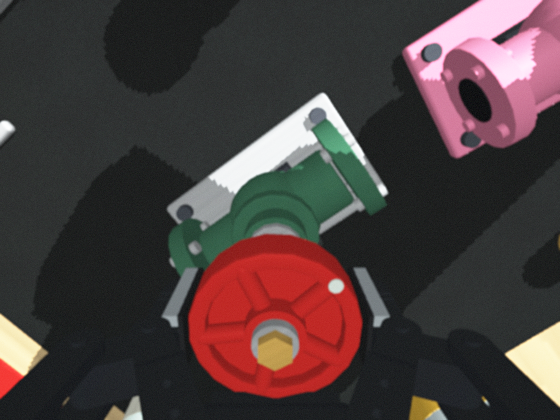

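Snug: 0.54 N·m held for about 0.4 s, with the dot still at (336,285), so no slip. The stem's stop corresponds to hand angle 3.549 − 0.4·0.544 ≈ 3.33. I ease back to stem 1.76 (hand 1.70, allowing for running twist), then release.

```bash
python3 - <<'E'
from h import *
b=np.load("base.npy");y0=-1.1;a=3.5525;st=3.33;zo=.13548-.004*3.33;end=1.70
while a>end+1e-6:
    a=max(end,a-.1);st=min(st,a+.06)
    ctrl.move_linear([*AX,zo+.004*st],rate=.0015,frame=list(rot(y0+a)))
    s,f,m=rd();f=f-b[:3];zo+=np.clip(f[2]*.00006,-.0002,.0002)
    print(round(a,2),round(m[2]-b[5],3),round(f[2],2))
s,f,m=rd(6);R=Ro.from_rotvec(s["eef_rot"]).as_matrix();print("yaw",np.arctan2(R[1,2],R[0,2])-y0,m[2]-b[5],f-b[:3],s["time_s"],s["tcp_pos"])
c=ctrl.camera("wrist");A=c["pixels"][:,:,::-1]
ctrl.move_gripper(.085);s,f,m=rd();print("rel",f-b[:3],m-b[3:])
c=ctrl.camera("wrist");B=c["pixels"][:,:,::-1]
cv2.imwrite("pics/back.png",cv2.resize(np.hstack([A,B]),None,fx=.71,fy=.71));print(s["time_s"])
E
```

```text
3.45 -0.348 -0.56
3.35 -0.101 -0.09
3.25 0.083 -0.6
3.15 0.111 -0.26
3.05 0.087 -0.65
2.95 0.12 -0.18
2.85 0.074 -0.36
2.75 0.103 -0.21
2.65 0.077 -0.07
2.55 0.111 -0.21
2.45 0.078 0.33
2.35 0.099 0.19
2.25 0.067 0.11
2.15 0.097 -0.17
2.05 0.091 -0.22
1.95 0.098 0.24
1.85 0.081 0.48
1.75 0.107 -0.06
1.7 0.101 -0.07
yaw 1.697914425927384 0.08636889286640553 [ 4.43383044 -3.9154844  -0.22887993] 25.175 [0.51238807 0.14300417 0.12882415]
rel [-0.35287818  0.03647414  0.08162121] [-0.00582868  0.00308619 -0.00589135]
25.6417
```

View pics/back.png

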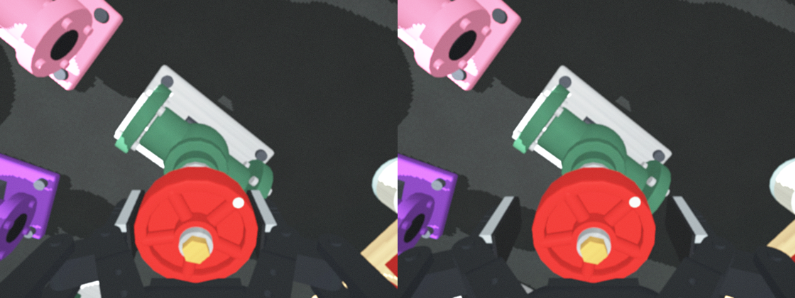

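The wheel came back without slipping: its dot sits at about (238,202) before and after release, and the jaws are clear. I retreat, check and hand in.

```bash
python3 - <<'E'
from h import *
ctrl.move_linear([*AX,.26],rate=.12)
T=ctrl.read_state();print(T["time_s"],T["contact_force"])
st=ctrl.ik([.30,.30,.30],list(rot(0.6)))
ctrl.move_to([.30,.35,.30],list(rot(0.6)));ctrl.wait(.3)
t=ctrl.camera("top");s=ctrl.camera("scene")
e,_=blob(s,(344,238));f,_=blob(t,(208,215));print(tri([ray(s,e[0]),ray(t,f[0])]))
cv2.imwrite("pics/end.png",np.hstack([cv2.resize(x["pixels"][:,:,::-1],None,fx=.7,fy=.7) for x in(t,s)]))
E
```

```text
26.9333 [-0.36158     0.60566786 -0.12663089]
[0.51216121 0.14343713 0.15629389]
```

View pics/end.png

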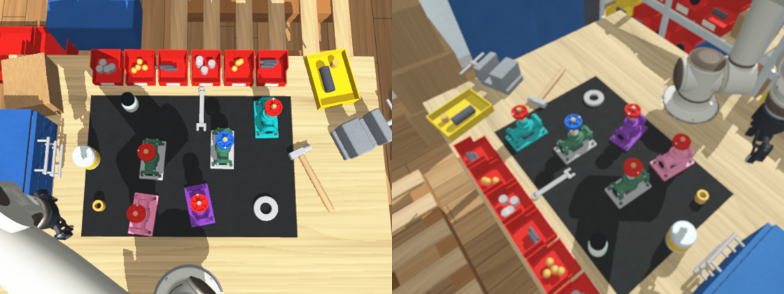

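The bench is unchanged. The red wheel is at top px (146,152) of this picture and has risen 6.5 mm net, against about 7 mm expected. The arm is clear.

```bash
python3 -c "
from cell import ctrl
ctrl.job_done();print(ctrl.read_state()['time_s'])"
```

```text
the job is handed in; nothing more can be done
the job is handed in; nothing more can be done
```

The red valve was opened to its upper stop, eased back a quarter turn and let go. I handed the job in about 30 s into the 59 s allowed.

- **Opening:** I gripped the red wheel across the rim and turned it anticlockwise about 3.55 rad in one grasp, letting the hand rise 4 mm per radian. The stop was felt at a stem angle of about 3.33 rad from the start.
- **Nip:** I held it there at 0.54 N·m for about 0.4 s; the highest reading was 0.57 N·m. Readings along the stem stayed under 2 N throughout.
- **Easing back:** the stem came back about 1.59 rad from the stop (a quarter turn is 1.57). I then let go and lifted clear.

**Last checks:**
- The white dot kept its place between the jaws at the nip and after the return, so the grip did not slip.
- The tool read about zero force after release.
- The wheel measured 6.5 mm higher than at the start, against about 7 mm expected; that is within camera error.
- Running torque read about 0.10 N·m instead of the stated 0.15, so the true nip torque may be slightly above 0.54 N·m.
- I did not measure the gland's rise directly.
- The blue valve and the rest of the bench look unmoved in the final pictures.

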